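# Ease open a push-to-open medicine box and fetch the vial

## Task

Press the sloping lid of the white medicine box in near its lower edge until the touch latch clicks, then catch the lid as it springs up: let it rise slowly under your fingers, never flying up, until it is fully open. Then take the slim vial out of the box, keeping it upright, and stand it on the round cork coaster, wholly on it, leaving the other things where they are and the lid open.

Things in the scene. Friction and masses are not known exactly. Their poses are not given: they have to be found in the camera images.
- medicine_box: White medicine box fixed to the table, 170 deep (its x) x 260 wide (its y) x 170 high mm; origin at the centre of its underside, x points to its back, z up; its front (-x) faces roughly to the robot. Front wall 36 high, 8 thick; side walls 10 thick follow the lid's slope; inside floor 8 above the table.
- latch (a point): Top of the grey latch that stands behind the middle of the box's front wall, inside: 24 mm wide along the box's y. Two things stand side by side behind it, left and right. With the lid fully open they can be reached only from the front, under the lid, with the tool tilted about 25 to 40 degrees from vertical.
- lid (a joint): Angle of the wooden lid (rad). 0: closed and latched, sloping down to the front at 39.4 degrees from horizontal. Positive: swung up about a hinge along the box's y; 1.72: fully open at its stop, rising to the front at 59 degrees above horizontal, over the opening. Negative: pressed in; the latch lets go at about -0.03, inner stop at -0.065. Once let go it does not catch again.
- lid_press (a point): Point on the lid's upper (outer) face, mid-width, 150 mm from the hinge line, 31 mm from the lower edge; moves with the lid. Press here along the lid's normal: 5 mm (about 5 N) releases the latch, 10 mm is the stop. A spring then drives the lid up (4 N here at first, 1 N when open) and holds it open; left alone it flies up at over 6 rad/s; over 2.5 rad/s counts as flying up.
- lid_hinge (a point): Middle of the hinge line, which runs along the box's y: 55 mm behind the box's origin, 170 mm above the table, level with the lid's outer face. The lid is 181 long from here to its free edge, 256 wide, 12 thick.
- vial: Slim blue vial with a red cap, 37 mm across, 92 tall, 60 g, loose, standing upright in the box in the left or the right half; origin at the centre of its underside, z up along it.
- pot: Squat little pot with a red lid, 58 mm across, 50 tall, loose, standing in the other half of the box; origin at the centre of its underside. To be left alone.
- coaster: Round flat cork coaster, 100 mm across, 6 thick, fixed on the table; origin at the centre of its underside.
- tablet_jar: Dark blue jar with a white ribbed cap, 56 mm across, 96 tall, loose, standing on the table to the right of the coaster; origin at the centre of its underside. To be left alone.

How it is judged:
On the way, in this order (a step that is already met when the one before it is completed fails the run):
1. the lid is pressed in until the latch clicks (value of joint lid below -0.025 rad), for 0.02 s.
2. the lid stands fully open and at rest (value of joint lid above 1.62 rad and velocity of joint lid below 0.2 rad/s), for 0.2 s.
3. the vial is lifted clear of the box (height (world z) of vial above 0.05 m and contact force between vial and the fingers above 0.3 N), for 0.1 s.
At the end, for the whole second after the job is handed in: The vial stands upright (within 0.1 rad) and at rest on the coaster, its centre within 34 mm of the coaster's; the lid is open beyond 1.55 rad; the pot is still in the box and the tablet jar on the table, both upright and within 30 mm of where they stood (horizontal distance between vial and coaster below 0.034 m and z of vial in the frame of coaster between 0.002 and 0.012 m and angle between vial's own z axis and vertical below 0.1 rad and linear speed of vial below 0.02 m/s and value of joint lid above 1.55 rad and distance of each of pot, tablet_jar from where it was at the start of the episode below 0.03 m and angle between each of pot, tablet_jar's own z axis and vertical below 0.15 rad); the robot touches nothing.
It fails at once if the lid flies up (faster than 2.5 rad/s) (velocity of joint lid above 2.5 rad/s).
It fails at once if the vial is tipped by more than 0.6 rad (angle between vial's own z axis and vertical above 0.6 rad).
It fails at once if the pot or the tablet jar is knocked over or pushed more than 40 mm away (distance of any of pot, tablet_jar from where it was at the start of the episode above 0.04 m or angle between any of pot, tablet_jar's own z axis and vertical above 0.5 rad).
It also fails if it takes over 72 s, if anything falls off the work surface, if the arm or the gripper's body presses on something with over 40 N, if the wrist force passes 120 N, or if a joint passes its speed limit or range.

## Robot

A 7-joint arm with a two-finger parallel gripper is mounted at the origin on the work surface; the furniture and walls round the work are solid. World frame = base frame: x ahead of the robot, y to its left, z up, the work surface at z = 0. Lengths are in m, angles in rad, forces in N, time in s.
With the tool pointing down it reaches from about 0.375 to 0.925 m from the base axis. Payload 3.1 kg.
Tool frame: the origin (TCP) lies midway between the tips of the shut fingers; the grasp point (between the pads) lies 19 mm behind it (env.grip_point_offset is the distance from the TCP to the grasp point, in m); z points along the fingers, y is the line along which they close (so a half turn about z gives the same grasp; the last joint's range is limited). The gripper opens to 85 mm and grips with 20 to 120 N. Pads are 22 mm wide; open, the fingers measure 114 mm over their backs; the gripper's body (76 mm by 85 mm) begins 54 mm behind the grasp point. The pads swing forward as they close: fully open they stand 13 mm farther back than shut.
Start: joints at [-1.359, 0.383, 0.044, 1.598, -0.018, 1.161, -0.05], TCP at [0.198, 0.619, 0.231] pointing down, gripper open.
Joint ranges: [-2.61, 2.61], [-0.41, 2.15], [-1.48, 1.57], [0, 2.5], [-1.57, 4.71], [0.05, 1.97], [-2.85, 2.85]. Speed limits (rad/s): [2.79, 2.79, 3.14, 3.14, 3.14, 3.14, 3.14].

## Interface

Orientations are given as a unit quaternion [x, y, z, w].
In Python, from rig import env, eoat, solver, viewer, order, recognise, regions_of, spot_point, get_t, get_joint_pos, get_joint_velocities, get_effort, get_tool_pos, get_eef_rot, get_contact_force, get_ft_torque, get_gripper_width, get_gripper_force gives the robot as it stands. Calls block until the motion is done:
- env.move_to(position, orientation): joint-space move of the TCP to a pose.
- env.line_to(position, rate=0.15, rot=None, until_force=None): straight line of the TCP; rot=None keeps the orientation; rate is the mean speed in m/s. With until_force (N) it stops when the force on the tool has changed by that much, and returns True; else False.
- env.goto_joints(angles): joint-space move.
- eoat.open_gripper() and eoat.gripper_close(): open the fingers fully, or close them until they stop; the grip force is fixed at half the most.
- env.wait(seconds).
- solver.solve_ik(position, orientation): joint angles nearest the present ones, or None.
- viewer.snapshot(name): name is "side" or "top" or "wrist"; returns a dict with "img" (384x512x3 uint8, red, green, blue), "camera_matrix" (3x3 intrinsics, pixels), "xyz" and "orientation" of the camera in the world. Camera axes: x right, y up, looking along -z (the intrinsics and any distortion apply to the point x, -y, -z); pixel columns grow to the right and rows downward; lengths in m; the calibration is good to about 2 mm. A picture is of the moment at which its call begins. There is no depth.
A pose or a line that the arm cannot do raises env.IKError and nothing moves.
- order.finish_job(): hands the job in; it is judged then, once.
Trained networks look in a picture, given as the dict that the camera call returned (one of the last four; its "shot" number tells which), for a name from the list of things; names that differ only in an ending like _2 or _b are one class to them, and where a whole thing is asked for, a point or a joint stands for the part that bears it (a point fixed in the world has none). Each returns a list of dicts, best first, with "confidence" (0 to 1); they miss things now and then, are a little off and sometimes report something else, mostly with a low value. They report only what shows in the picture. A call takes as long as a camera call.
- recognise(picture, query): "bbox" ([left, top, right, bottom] in pixels, round what is visible of it).
- regions_of(picture, query): "pixels" (384x512 bool, what is visible of it) and "bbox" ([left, top, right, bottom] in pixels, round what is visible of it).
- spot_point(picture, query): "xy" ([column, row] in pixels: a listed point, or the origin of a listed thing).
Readings, each from a call of its own:
- get_t(): time.
- get_joint_pos(): joint angles.
- get_joint_velocities(): joint speeds.
- get_effort(): joint torques, N m.
- get_tool_pos(): TCP position.
- get_eef_rot(): TCP orientation.
- get_contact_force(): force on the tool from outside, world axes, zero at the start.
- get_ft_torque(): the same for the moment, N m.
- get_gripper_width(): finger opening in m.
- get_gripper_force(): force on a finger pad.
Only numpy, scipy, OpenCV 4.12 (cv2) and the standard library are available. Lean on these libraries where they do the work, as an engineer would, in place of code of your own. Each camera call takes 0.05 s, during which the arm holds its last target. There are 200 camera calls.

## Working session

There is one attempt and no reset: what is moved stays moved. The work goes in short steps, each a Python script; the robot and the scene stay as the last script left them, time stands still between calls to the robot, and variables do not carry over. Pictures are saved under pics/ and viewed, at most 10 in all, crops included, and the job is handed in when it is done.

```bash
ls; mkdir -p pics; cat > h.py <<'E'
import numpy as np, cv2
from scipy.spatial.transform import Rotation as R
from rig import *
def ray(p,xy):
    K=np.array(p["camera_matrix"]);d=np.linalg.inv(K)@np.array([xy[0],xy[1],1.])
    return np.array(p["xyz"]),R.from_quat(p["orientation"]).apply([d[0],-d[1],-d[2]])
def onz(p,xy,z):
    o,d=ray(p,xy);return o+d*(z-o[2])/d[2]
def tri(rs):
    A=0;b=0
    for o,d in rs:
        d=d/np.linalg.norm(d);M=np.eye(3)-np.outer(d,d);A=A+M;b=b+M@o
    x=np.linalg.solve(A,b);return x,[np.linalg.norm(np.cross(x-o,d/np.linalg.norm(d))) for o,d in rs]
def proj(p,X):
    c=R.from_quat(p["orientation"]).inv().apply(np.array(X)-p["xyz"])
    u=np.array(p["camera_matrix"])@np.array([c[0],-c[1],-c[2]]);return u[:2]/u[2]
def save(p,n): cv2.imwrite(f"pics/{n}.png",p["img"][:,:,::-1])
E
cat > s1.py <<'E'
from h import *
np.set_printoptions(precision=4,suppress=True)
P={n:viewer.snapshot(n) for n in("side","top")}
print({k:(v,) for k,v in P["top"].items() if k!="img"}); print(P["side"]["xyz"],P["side"]["orientation"])
cv2.imwrite("pics/a.png",np.hstack([cv2.resize(P[n]["img"],(400,300)) for n in P])[:,:,::-1])
cv2.imwrite("pics/top.png",P["top"]["img"][:,:,::-1]);cv2.imwrite("pics/side.png",P["side"]["img"][:,:,::-1])
for q in("medicine_box","lid_press","lid_hinge","latch","coaster","tablet_jar"):
    rs=[]
    for n in P:
        s=spot_point(P[n],q)
        for d in s[:2]: print(q,n,np.array(d["xy"]),round(d["confidence"],2))
        if s: rs.append(ray(P[n],s[0]["xy"]))
    if len(rs)==2: print("  tri",*tri(rs))
print(get_t(),get_tool_pos(),get_eef_rot())
E
python3 s1.py
```

```text
pics
rig.py
{'camera_matrix': (array([[483.8272,   0.    , 249.4975],
       [  0.    , 483.8272, 187.7393],
       [  0.    ,   0.    ,   1.    ]]),), 'xyz': (array([ 0.2028, -0.0178,  1.4758]),), 'orientation': (array([-0.0673,  0.0739,  0.711 , -0.6961]),), 'shot': (2,)}
[-0.0471 -0.832   0.6067] [ 0.5007 -0.1565 -0.2472  0.8147]
medicine_box side [196.8 186.9] 0.8
medicine_box side [364.9 288.2] 0.31
medicine_box top [137.5 196.6] 0.58
  tri [ 0.4757  0.3191 -0.017 ] [np.float64(0.009017869809823546), np.float64(0.009017869809823399)]
lid_press side [190.8 172.4] 0.71
lid_press top [145.9 209.4] 0.95
  tri [0.4272 0.271  0.0727] [np.float64(0.0015848497970392494), np.float64(0.0015848497970392)]
lid_hinge side [202.5 135.1] 0.7
lid_hinge top [107.5 172.1] 0.9
  tri [0.5206 0.3584 0.1696] [np.float64(0.0009666216786284881), np.float64(0.0009666216786285466)]
latch side [193.3 176.5] 0.57
latch top [142.5 208.2] 0.71
  tri [0.4382 0.2852 0.0478] [np.float64(0.0017149770138724094), np.float64(0.0017149770138722355)]
coaster side [320.6 266.9] 0.94
coaster top [338.5 179.4] 0.86
  tri [ 0.519  -0.3112  0.0024] [np.float64(0.0038226900831571493), np.float64(0.0038226900831573873)]
tablet_jar side [321.4 263.8] 0.65
tablet_jar top [377.7 171.4] 0.92
  tri [ 0.4881 -0.3882  0.091 ] [np.float64(0.0417099798579294), np.float64(0.04170997985792944)]
0.7 [0.1981 0.6191 0.2313] [ 0.1542  0.988   0.     -0.    ]
```

View pics/top.png

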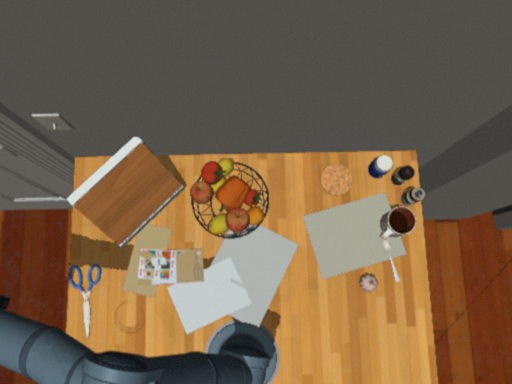

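View pics/side.png

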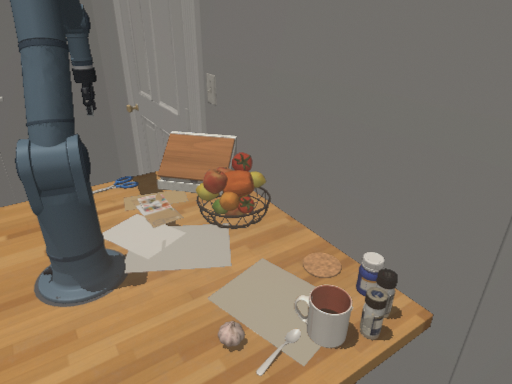

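```bash
cat >> h.py <<'E'
np.set_printoptions(precision=4,suppress=True)
def rot(t,yaw,flip=1):
    c,s=np.cos(yaw),np.sin(yaw)
    z=np.array([np.sin(t)*c,np.sin(t)*s,-np.cos(t)]);y=flip*np.array([-s,c,0]);x=np.cross(y,z)
    return R.from_matrix(np.column_stack([x,y,z])).as_quat()
E
python3 - <<'E'
from h import *
env.line_to([0.2,0.6,0.42])
yaw=np.radians(43);P0=np.array([.427,.271,.073]);n=np.array([-np.sin(.688)*np.cos(yaw),-np.sin(.688)*np.sin(yaw),np.cos(.688)])
for f in(1,-1):
    print(f,solver.solve_ik(P0+.2*n,rot(.6,yaw,f)))
f=1 if solver.solve_ik(P0+.2*n,rot(.6,yaw,1)) is not None else -1
V=[]
for k,(off,t) in enumerate([(P0+.2*n,.6),(P0+.24*n+[0,0,.05],.4)]):
    try: env.move_to(off,rot(t,yaw,f))
    except env.IKError as e: print(k,e); continue
    p=viewer.snapshot("wrist");V.append(p);save(p,f"w{k}");print(get_tool_pos(),p["xyz"])
for q in("lid_press","lid_hinge","latch"):
    rs=[]
    for p in V:
        s=spot_point(p,q)
        if s: print(q,np.array(s[0]["xy"]),s[0]["confidence"]);rs.append(ray(p,s[0]["xy"]))
    if len(rs)>1: print(tri(rs))
cv2.imwrite("pics/w.png",np.hstack([cv2.resize(p["img"],(400,300)) for p in V])[:,:,::-1])
print(get_joint_pos())
E
```

```text
1 None
-1 None
0 the arm cannot take that pose within its joint ranges
1 the arm cannot take that pose within its joint rangesTraceback (most recent call last):
  File "<stdin>", line 18, in <module>
    return _nx.concatenate(arrs, 1, dtype=dtype, casting=casting)
           ~~~~~~~~~~~~~~~^^^^^^^^^^^^^^^^^^^^^^^^^^^^^^^^^^^^^^^
ValueError: need at least one array to concatenate
```

```bash
python3 - <<'E'
from h import *
yaw=np.radians(43);H=np.array([.521,.358,.17]);b=np.array([np.cos(yaw),np.sin(yaw),0]);Z=np.array([0,0,1.])
print("ytool=boxy; rows lid angle, cols tilt")
for f in(1,-1):
  for roll in (0,90):
    if roll and f<0: fs=-1
    print("flip",f,"roll",roll)
    for th in (0,.4,.8,1.2,1.72):
        a=.688-th
        d=-np.cos(a)*b-np.sin(a)*Z; n=-np.sin(a)*b+np.cos(a)*Z
        r=""
        for t in (-.4,-.2,0,.2,.4,.5,.6,.7):
            q=R.from_quat(rot(t,yaw,f))
            if roll:q=q*R.from_euler("z",90,degrees=True)
            q=q.as_quat()
            r+=" "+"".join("Y" if solver.solve_ik(H+rr*d+.01*n,q) is not None else "." for rr in(.15,.17))
        print(th,r)
E
```

```text
ytool=boxy; rows lid angle, cols tilt
flip 1 roll 0
0  YY YY YY YY YY YY YY ..
0.4  YY YY YY YY YY YY Y. ..
0.8  YY YY YY YY YY YY YY Y.
1.2  YY YY YY YY YY YY YY YY
1.72  YY YY YY YY YY YY YY YY
flip 1 roll 90
0  YY YY YY YY YY YY YY ..
0.4  YY YY YY YY YY YY Y. ..
0.8  YY YY YY YY YY YY YY Y.
1.2  YY YY YY YY YY YY YY YY
1.72  YY YY YY YY YY YY YY YY
flip -1 roll 0
0  YY YY YY YY YY YY YY ..
0.4  YY YY YY YY YY YY Y. ..
0.8  YY YY YY YY YY YY YY Y.
1.2  YY YY YY YY YY YY YY YY
1.72  YY YY YY YY YY YY YY YY
flip -1 roll 90
0  YY YY YY YY YY YY YY ..
0.4  YY YY YY YY YY YY Y. ..
0.8  YY YY YY Y. YY YY YY Y.
1.2  YY YY YY .Y YY YY YY YY
1.72  YY YY YY Y. YY YY YY YY
```

```bash
python3 - <<'E'
from h import *
yaw=np.radians(43);P0=np.array([.427,.271,.073])
V=[]
for off,t in [((0,0,.18),.1),((.0,.0,.23),-.1),((.05,.05,.26),.2)]:
    for f in (1,-1):
        q=solver.solve_ik(P0+off,rot(t,yaw,f))
        if q is not None: break
    if q is None: print("no");continue
    env.move_to(P0+off,rot(t,yaw,f))
    p=viewer.snapshot("wrist");V.append(p);print(f,get_joint_pos(),p["xyz"])
for q in("lid_press","lid_hinge","latch"):
    rs=[]
    for p in V:
        s=spot_point(p,q)
        if s: print(q,np.array(s[0]["xy"]),s[0]["confidence"]);rs.append(ray(p,s[0]["xy"]))
    if len(rs)>1: print(tri(rs))
cv2.imwrite("pics/w.png",np.hstack([cv2.resize(p["img"],(400,300)) for p in V[-2:]])[:,:,::-1])
E
```

```text
1 [-0.9408  0.0181  0.3037  1.995  -0.0199  1.029   1.6949] [0.3646 0.2161 0.389 ]
1 [-0.9428  0.1103  0.312   1.7975 -0.0221  1.3385  1.6978] [0.386  0.2362 0.4532]
1 [-0.9484  0.0373  0.305   1.8212 -0.0361  1.0916  1.6901] [0.404  0.2551 0.4592]
lid_press [263.5 159.8] 0.87
lid_press [262.1 185.4] 0.63
(array([0.4342, 0.2827, 0.0603]), [np.float64(0.0008435472517530677), np.float64(0.0008435472517530417)])
lid_hinge [261.  314.2] 0.59
lid_hinge [264.7 313.6] 0.68
lid_hinge [262.6 191.1] 0.63
(array([0.5116, 0.3557, 0.1777]), [np.float64(0.0021898828796806137), np.float64(0.001481212542487485), np.float64(0.0009067258085253469)])
latch [263.2 183.4] 0.69
latch [262.9  67.9] 0.57
(array([0.4348, 0.285 , 0.0323]), [np.float64(0.0006790669466027506), np.float64(0.0006790669466027399)])
```

View pics/w.png

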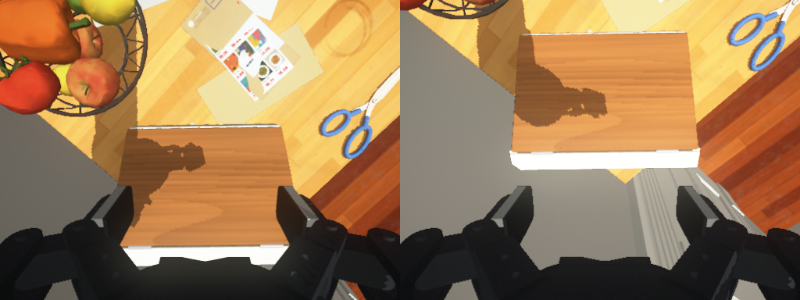

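```bash
python3 - <<'E'
from h import *
from scipy.optimize import least_squares
obs=[]
for n in("wrist","top"):
    p=viewer.snapshot(n); r=regions_of(p,"lid")
    if not r: print("none",n);continue
    m=r[0]["pixels"].astype(np.uint8)
    c=max(cv2.findContours(m,cv2.RETR_EXTERNAL,cv2.CHAIN_APPROX_NONE)[0],key=cv2.contourArea)
    h=cv2.convexHull(c)
    for e in np.arange(.01,.1,.005):
        a=cv2.approxPolyDP(h,e*cv2.arcLength(h,True),True)[:,0]
        if len(a)<=4: break
    print(n,r[0]["confidence"],a.tolist());obs.append((p,a.astype(float)))
def corners(v):
    x,y,w=v;b=np.array([np.cos(w),np.sin(w),0]);l=np.array([-np.sin(w),np.cos(w),0]);H=np.array([x,y,.17])
    d=-np.cos(.688)*b-np.sin(.688)*np.array([0,0,1])
    return [H+s*.128*l+k*.181*d for s in(1,-1) for k in(0,1)]
def res(v,only=None):
    o=[]
    for i,(p,a) in enumerate(obs):
        if only is not None and i!=only: continue
        for C in corners(v):
            u=proj(p,C);j=np.argmin(np.linalg.norm(a-u,axis=1));o+=list((u-a[j])*(1 if i==0 else 2))
    return o
for only in(None,0,1):
    s=least_squares(res,[.521,.358,.75],args=(only,),loss="soft_l1",diff_step=1e-4)
    print(s.x,np.degrees(s.x[2]),np.round(res(s.x,only),1))
E
```

```text
wrist 0.72 [[368, 40], [380, 189], [142, 191], [153, 43]]
top 0.76 [[140, 143], [180, 183], [147, 217], [114, 170]]
[0.5174 0.3594 0.7666] 43.922364036485526 [  2.    0.7  -0.5  -0.3  -1.8   2.   -1.8   0.4 -83.8  70.5 -58.9  56.1
   2.7  -3.2   2.3   2.6]
[0.5166 0.3596 0.7624] 43.68053569531629 [ 2.6  0.8  0.6 -0.3 -1.3  1.2 -0.9 -0.6]
[0.5796 0.2302 0.4391] 25.161216444122985 [  -3.7    0.1  -11.2    7.1   31.8 -104.2   79.2   -0.2]
```

```bash
cat > lid.py <<'E'
from h import *
yaw=.764;H=np.array([.5168,.3595,.17]);b=np.array([np.cos(yaw),np.sin(yaw),0]);Z=np.array([0,0,1.])
def frame(th):
    a=.688-th;return -np.cos(a)*b-np.sin(a)*Z, -np.sin(a)*b+np.cos(a)*Z
def pose(th,e,h=.010,r=.15):
    d,n=frame(th);s=np.clip(th/1.72,0,1);t=.5*(1-s)
    return H+r*d+(e+h*abs(np.sin(.688-th-t)))*n, rot(t,yaw,1)
E
python3 - <<'E'
from lid import *
ths=list(np.arange(-.06,1.79,.08))
print([i for i,t in enumerate(ths) if solver.solve_ik(*pose(t,0)) is None])
eoat.gripper_close()
env.move_to(*pose(0,.06)); f0=get_contact_force(); print(get_t(),f0)
p,q=pose(0,-.015)
print(env.line_to(p,rate=.03,until_force=2.))
d,n=frame(0); e=(get_tool_pos()-pose(0,0)[0])@n; print("contact e",e,get_contact_force()-f0)
E
```

```text
[]
7.0083 [ 0.7014  0.473  -0.0135]
True
contact e -0.00019638438302901893 [-2.0345 -2.0701  5.0385]
```

```bash
python3 - <<'E'
from lid import *
d,n=frame(0);f0=np.array([.70,.47,0])
print(env.line_to(get_tool_pos()-.008*n,rate=.03,until_force=12.))
e=(get_tool_pos()-pose(0,0)[0])@n; print("e",e,(get_contact_force()-f0)@n)
env.wait(.1); print((get_contact_force()-f0)@n)
off=e+.055*.15   # lid at about -.055 when here
off=np.clip(off,-.004,.004);print(off)
for th in np.arange(-.04,1.73,.08):
    p,q=pose(th,off-.001); env.line_to(p,rate=.06,rot=q)
    print(round(th,2),np.round((get_contact_force()-f0)@frame(th)[1],2),end="; ")
print(get_t())
p=viewer.snapshot("side");save(p,"s2");cv2.imwrite("pics/s2c.png",cv2.resize(p["img"][80:250,100:320],None,fx=2.5,fy=2.5)[:,:,::-1])
E
```

```text
True
e -0.005072459743517953 4.756352436632145
4.920816628247172
0.003177540256482048
-0.04 5.72; 0.04 5.62; 0.12 4.43; 0.2 3.25; 0.28 3.38; 0.36 3.36; 0.44 3.43; 0.52 3.21; 0.6 3.0; 0.68 3.17; 0.76 1.91; 0.84 1.86; 0.92 1.44; 1.0 1.17; 1.08 0.91; 1.16 2.03; 1.24 1.42; 1.32 1.52; 1.4 0.85; 1.48 0.55; 1.56 0.47; 1.64 -1.03; 1.72 -1.03; 17.2167
```

View pics/s2c.png

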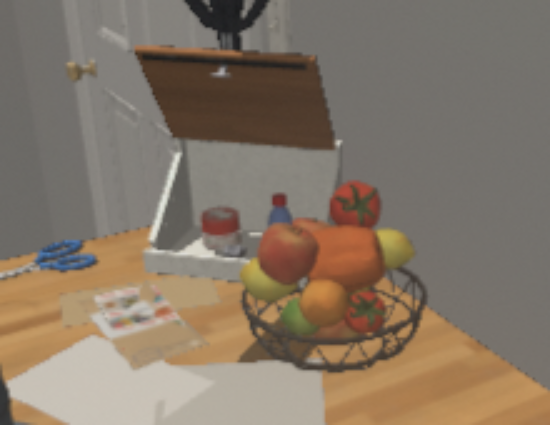

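```bash
python3 - <<'E'
from lid import *
d,n=frame(1.72)
env.line_to(get_tool_pos()+.04*n,rate=.1); t=get_tool_pos(); 
env.line_to([t[0],t[1],.45],rate=.25)
O=np.array([.477,.3215,0]);l=np.array([-np.sin(yaw),np.cos(yaw),0])
for x,z,t in [(-.16,.45,0),(-.19,.25,.3),(-.16,.22,.5),(-.13,.2,.6),(-.16,.2,.3),(-.16,.25,.6)]:
    print(x,z,t,solver.solve_ik(O+x*b+z*Z,rot(t,yaw,1)) is not None)
s=viewer.snapshot("side")
for q in("vial","pot"): print(q,[(np.array(k["xy"]),k["confidence"]) for k in spot_point(s,q)[:2]],[onz(s,k["xy"],.008) for k in spot_point(s,q)[:1]])
print(get_t(),get_joint_pos())
# coaster feasibility
for z in(.03,.06,.15):
  print([(t,y) for t in(0,.45,.6) for y in(-.4,-.9,0) if solver.solve_ik([.519,-.311,z],rot(t,y,1)) is not None])
E
```

```text
-0.16 0.45 0 True
-0.19 0.25 0.3 True
-0.16 0.22 0.5 True
-0.13 0.2 0.6 True
-0.16 0.2 0.3 True
-0.16 0.25 0.6 False
vial [(array([318.8, 263.3]), 0.52), (array([214. , 185.3]), 0.41)] [array([ 0.516 , -0.3016,  0.008 ])]
pot [(array([186.4, 175.7]), 0.53)] [array([0.4551, 0.3857, 0.008 ])]
18.7083 [-1.2828  0.2047  0.7444  1.4444 -0.1376  1.5493  1.7894]
[(0, -0.4), (0, -0.9), (0, 0), (0.45, -0.4), (0.45, -0.9), (0.45, 0), (0.6, -0.4), (0.6, -0.9), (0.6, 0)]
[(0, -0.4), (0, -0.9), (0, 0), (0.45, -0.4), (0.45, -0.9), (0.45, 0), (0.6, -0.4), (0.6, -0.9), (0.6, 0)]
[(0, -0.4), (0, -0.9), (0, 0), (0.45, -0.4), (0.45, -0.9), (0.45, 0), (0.6, -0.4), (0.6, -0.9), (0.6, 0)]
```

```bash
python3 - <<'E'
from lid import *
O=np.array([.477,.3215,0]);l=np.array([-np.sin(yaw),np.cos(yaw),0])
env.line_to(O-.16*b+.45*Z,rate=.25,rot=rot(0,yaw,1))
eoat.open_gripper()
V=[]
for x,z,t in [(-.19,.25,.3),(-.16,.22,.5)]:
    env.move_to(O+x*b+z*Z,rot(t,yaw,1)); V.append(viewer.snapshot("wrist"))
V.append(viewer.snapshot("side"))
def loc(X): X=X-O; return np.array([X@b,X@l,X[2]])
for q in("vial","pot","latch"):
    rs=[]
    for i,p in enumerate(V):
        ss=spot_point(p,q)
        if ss and q=="vial" and i==2: ss=[k for k in ss if k["xy"][0]<260]
        for k in ss[:1]:
            print(q,i,np.array(k["xy"]),round(k["confidence"],2),loc(onz(p,k["xy"],.008)));rs.append(ray(p,k["xy"]))
    if len(rs)>1: X,e=tri(rs);print("tri",X,loc(X),np.array(e))
for i,p in enumerate(V[:2]):
    for k in regions_of(p,"vial")[:1]: print(i,k["bbox"],k["confidence"])
cv2.imwrite("pics/v.png",np.hstack([cv2.resize(p["img"],(400,300)) for p in V[:2]])[:,:,::-1]);print(get_t())
E
```

```text
vial 0 [226.3 228.2] 0.97 [ 0.0099 -0.0527  0.008 ]
vial 1 [226.3 187.4] 0.6 [ 0.0103 -0.0473  0.008 ]
vial 2 [212.1 182.3] 0.41 [-0.0051 -0.055   0.008 ]
tri [0.523  0.2962 0.    ] [ 0.0158 -0.0501  0.    ] [0.0038 0.0024 0.0031]
pot 0 [294.5 232.2] 0.65 [0.0178 0.0514 0.008 ]
pot 1 [300.2 188.6] 0.59 [0.0125 0.0552 0.008 ]
pot 2 [187.6 176.8] 0.54 [0.0201 0.0531 0.008 ]
tri [0.4513 0.3696 0.0094] [0.0148 0.0525 0.0094] [0.002  0.0038 0.0018]
latch 0 [261.6 208. ] 0.61 [-0.0284  0.0009  0.008 ]
latch 1 [262.8 171.5] 0.59 [-0.019   0.0031  0.008 ]
latch 2 [200.  135.4] 0.7 [0.5064 0.1788 0.008 ]
tri [0.3694 0.1867 0.2169] [-0.171  -0.0229  0.2169] [0.0265 0.0348 0.0604]
0 [213.0, 220.4, 243.1, 282.2] 0.64
1 [206.7, 178.7, 240.0, 247.6] 0.93
22.3
```

View pics/v.png

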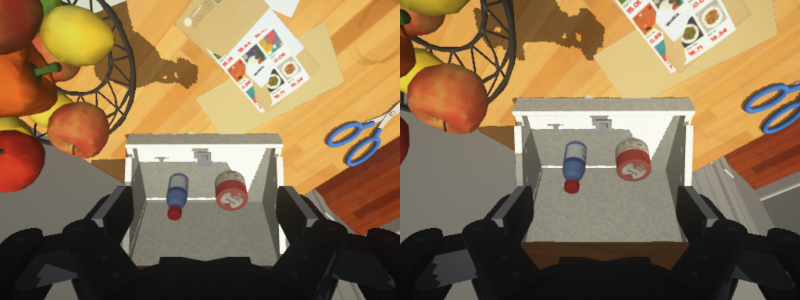

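```bash
python3 - <<'E'
from lid import *
from scipy.optimize import least_squares
O=np.array([.477,.3215,0]);l=np.array([-np.sin(yaw),np.cos(yaw),0])
w=viewer.snapshot("wrist");s=viewer.snapshot("side");t=viewer.snapshot("top")
# coaster / jar
rs=[];
for n,p in(("side",s),("top",t)):
    for q,hh in(("coaster",.006),("tablet_jar",0)):
        k=spot_point(p,q)[0];print(q,n,onz(p,k["xy"],0 if q!="coaster" else 0),round(k["confidence"],2))
        r=regions_of(p,q)[0];bb=r["bbox"];m=np.argwhere(r["pixels"]).mean(0)[::-1]
        print("  mask centre",onz(p,m,hh if q=="coaster" else (.09 if n=="top" else .048)),bb)
        if q=="coaster": rs.append(ray(p,m))
print("coaster tri",tri(rs))
r=regions_of(w,"vial")[0];bb=np.array(r["bbox"]);print(bb,r["confidence"])
a=np.linspace(0,6.28,60)
def res(v,full=False):
    c=O+v[0]*b+v[1]*l
    pts=[c+[.0185*np.cos(x),.0185*np.sin(x),.008+z] for x in a for z in(0,.055)]+[c+[.012*np.cos(x),.012*np.sin(x),.1] for x in a]
    u=np.array([proj(w,P) for P in pts]);return np.r_[u.min(0),u.max(0)]-bb
o=least_squares(res,[.01,-.05],diff_step=1e-3);print(o.x,res(o.x))
for X in(.02,.06,.1,.15,.2,.24): 
    P=O+.009*b-.05*l+.055*Z; A=R.from_quat(rot(.5,yaw)).as_matrix()[:,2]
    print(X,solver.solve_ik(P+(.019-X)*A,rot(.5,yaw)) is not None,end=" ")
for y in(-.6,-.9,-1.2,-1.5): print(y,[solver.solve_ik([.519,-.311,z],rot(.5,y)) is not None for z in(.05,.15,.3)])
E
```

```text
coaster side [ 0.5176 -0.2921  0.    ] 0.97
  mask centre [ 0.5214 -0.3081  0.006 ] [303.6, 252.2, 344.1, 278.4]
tablet_jar side [ 0.5477 -0.4252  0.    ] 0.64
  mask centre [ 0.5561 -0.424   0.048 ] [355.3, 252.6, 381.9, 296.3]
coaster top [ 0.518  -0.3137  0.    ] 0.79
  mask centre [ 0.5227 -0.3061  0.006 ] [320.8, 162.4, 351.6, 195.3]
tablet_jar top [ 0.5566 -0.4272  0.    ] 0.62
  mask centre [ 0.5416 -0.4194  0.09  ] [368.1, 155.3, 393.7, 176.0]
coaster tri (array([ 0.5231, -0.3065,  0.0041]), [np.float64(2.8563265479679832e-05), np.float64(2.8563265479490433e-05)])Traceback (most recent call last):
  File "<stdin>", line 14, in <module>
IndexError: list index out of range
```

```bash
python3 - <<'E'
from lid import *
from scipy.optimize import least_squares
O=np.array([.477,.3215,0]);l=np.array([-np.sin(yaw),np.cos(yaw),0])
a=np.linspace(0,6.28,60)
for dx in (0,-.025):
    if dx: env.line_to(get_tool_pos()+dx*b,rate=.15)
    w=viewer.snapshot("wrist");r=regions_of(w,"vial")
    if not r: print("none");continue
    bb=np.array(r[0]["bbox"]);print(bb,r[0]["confidence"])
    def res(v):
        c=O+v[0]*b+v[1]*l
        pts=[c+[.0185*np.cos(x),.0185*np.sin(x),.008+z] for x in a for z in(0,.055)]+[c+[.012*np.cos(x),.012*np.sin(x),.1] for x in a]
        u=np.array([proj(w,P) for P in pts]);return np.r_[u.min(0),u.max(0)]-bb
    o=least_squares(res,[.01,-.05],diff_step=1e-3);print(o.x,res(o.x))
A=R.from_quat(rot(.5,yaw)).as_matrix()[:,2];P=O+.009*b-.05*l+.055*Z
for X in(.0,.02,.06,.1,.15,.2,.24): 
    print(X,solver.solve_ik(P+(.019-X)*A,rot(.5,yaw)) is not None,end=" ")
for y in(-.6,-.9,-1.2,-1.5): print(y,[solver.solve_ik([.522,-.307,z],rot(.5,y)) is not None for z in(.05,.15,.3)])
E
```

```text
[209.5 180.  241.1 246.8] 0.96
[ 0.0085 -0.0453] [-0.0588 -1.9267  0.0651  2.2067]Traceback (most recent call last):
  File "<stdin>", line 6, in <module>
host.IKError: the arm cannot follow that straight line within its joint ranges
```

```bash
cat > g.py <<'E'
from lid import *
O=np.array([.477,.3215,0]);l=np.array([-np.sin(yaw),np.cos(yaw),0])
T=.5;A=R.from_quat(rot(T,yaw)).as_matrix()[:,2];P=O+.009*b-.048*l+.055*Z
E
python3 - <<'E'
from g import *
ok=[X for X in(0,.02,.06,.1,.13,.15,.17,.2,.24) if solver.solve_ik(P+(.022-X)*A,rot(T,yaw)) is not None];print(ok)
for y in(-.6,-.9,-1.2,-1.5): print(y,[solver.solve_ik([.522,-.307,z],rot(T,y)) is not None for z in(.05,.15,.3)])
X=max(x for x in ok if x<=.15)
env.move_to(P+(.022-X)*A,rot(T,yaw)); 
print(get_t(),env.line_to(P+(.022-.06)*A,rate=.1,until_force=6))
w=viewer.snapshot("wrist");save(w,"pre")
for k in recognise(w,"vial")[:2]:print(k)
print(proj(w,P-[0,0,.047]),proj(w,P+[0,0,.045]))
E
```

```text
[0, 0.02, 0.06, 0.1, 0.13, 0.15, 0.17, 0.2, 0.24]
-0.6 [True, True, True]
-0.9 [True, True, True]
-1.2 [True, True, True]
-1.5 [True, True, True]
23.5833 False
{'bbox': [228.1, 151.1, 288.8, 294.1], 'confidence': 0.56}
[259.6484 166.1873] [258.7723 280.2641]
```

View pics/pre.png

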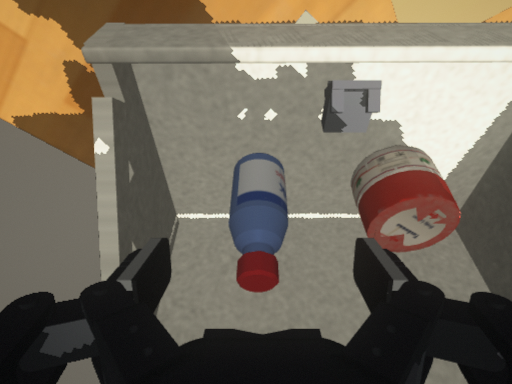

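```bash
python3 - <<'E'
from g import *
P=P-.004*Z-.001*l
print(env.line_to(P+.022*A,rate=.06,until_force=6),get_tool_pos()-(P+.022*A),get_contact_force())
eoat.gripper_close(); print(get_gripper_width(),get_gripper_force(),get_contact_force(),get_t())
w=viewer.snapshot("wrist")
print(env.line_to(get_tool_pos()-.02*A,rate=.05,until_force=12),get_contact_force())
print(env.line_to(P+(.022-.22)*A,rate=.12,until_force=15),get_gripper_width(),get_tool_pos(),get_t())
w=viewer.snapshot("wrist");save(w,"held")
# feasibility of transport
s=get_tool_pos()
for z in (.36,.4,.44):
  for y in(-.6,-.9,-1.2):
    g=np.array([.522,-.307,z])-.02*np.r_[0,0,0]
    q=[solver.solve_ik((1-k)*np.r_[s[:2],z]+k*g,rot(T,yaw+k*(y-yaw))) is not None for k in np.linspace(0,1,9)]
    print(z,y,"".join("Y" if x else "." for x in q))
E
```

```text
True [-0.0023 -0.0007  0.0007] [-1.3376  0.838   0.9931]
0.03530427348660979 59.719088673591614 [-0.7569 -1.174   0.1662] 26.2083
False [0.0634 0.0563 0.2828]
False 0.03550180632302224 [0.4486 0.2266 0.224 ] 28.6083
0.36 -0.6 YYYYYYYYY
0.36 -0.9 YYYYYYYYY
0.36 -1.2 YYYYYYYYY
0.4 -0.6 YYYYYYYYY
0.4 -0.9 YYYYYYYYY
0.4 -1.2 YYYYYYYYY
0.44 -0.6 YYYYYYYYY
0.44 -0.9 YYYYYYYYY
0.44 -1.2 YYYYYYYYY
```

View pics/held.png

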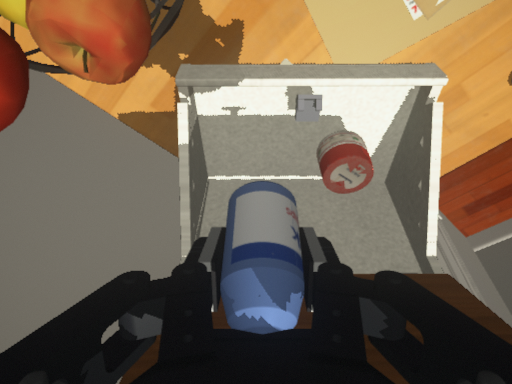

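```bash
python3 - <<'E'
from g import *
TG=P-.004*Z-.001*l+.022*A+np.array([-0.0023,-0.0007,0.0007]); base0=O+.009*b-.048*l+.008*Z
rel=R.from_euler("z",-yaw).apply(base0-TG); print("base rel tool",rel)
s=get_tool_pos();w=viewer.snapshot("wrist")
bs=s+base0-TG;print("pred base px",proj(w,bs),"near edge",proj(w,bs-.0185*b),regions_of(w,"vial")[0]["bbox"])
print(env.line_to(np.r_[(s-.02*b)[:2],.42],rate=.15,until_force=15))
y=-1.1;C=np.array([.522,-.307,0])
goal=C+R.from_euler("z",y).apply(-rel*[1,1,0]); 
print(env.line_to(np.r_[goal[:2],.40],rate=.2,rot=rot(T,y),until_force=20))
print(env.line_to(np.r_[goal[:2],.13],rate=.15,until_force=15),get_tool_pos(),get_t(),get_gripper_width())
p=viewer.snapshot("side");t=viewer.snapshot("top")
print([k for k in recognise(p,"vial")[:1]],proj(p,get_tool_pos()+R.from_euler("z",y).apply(rel)))
cv2.imwrite("pics/t.png",np.hstack([cv2.resize(i[r0:r0+150,c0:c0+200],(400,300)) for i,r0,c0 in((p["img"],160,250),(t["img"],100,280))])[:,:,::-1])
E
```

```text
base rel tool [-0.0084 -0.0001 -0.0244]
pred base px [258.6514 196.8407] near edge [258.4253 171.2336] [218.7, 180.1, 309.4, 332.8]
False
False
False [ 0.5266 -0.3147  0.131 ] 34.9917 0.035531148210005144
[{'bbox': [322.2, 198.6, 338.4, 233.1], 'confidence': 0.68}] [325.7298 231.8152]
```

View pics/t.png

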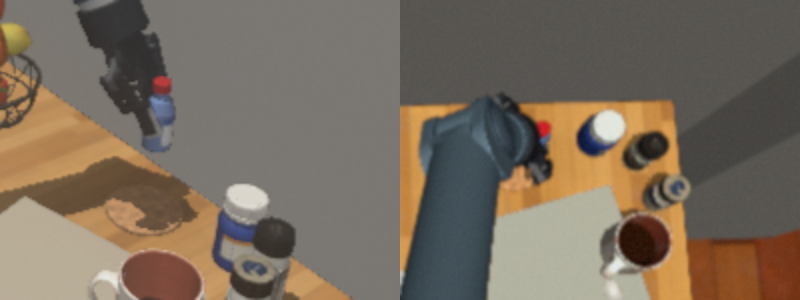

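```bash
python3 - <<'E'
from g import *
s=get_tool_pos()
env.line_to(np.r_[s[:2],.05],rate=.1,until_force=10)
print(env.line_to(np.r_[s[:2],.02],rate=.02,until_force=2.5),get_tool_pos(),get_contact_force(),get_t())
p=viewer.snapshot("side");w=viewer.snapshot("wrist")
for k in regions_of(p,"vial")[:1]: print(k["bbox"],k["confidence"])
cv2.imwrite("pics/pl.png",np.hstack([cv2.resize(p["img"][180:300,270:430],(400,300)),cv2.resize(w["img"],(400,300))])[:,:,::-1])
E
```

```text
True [ 0.5264 -0.3146  0.0309] [-0.2497  0.0487  3.6337] 37.0417
[319.4, 234.9, 333.9, 265.9] 0.62
```

View pics/pl.png

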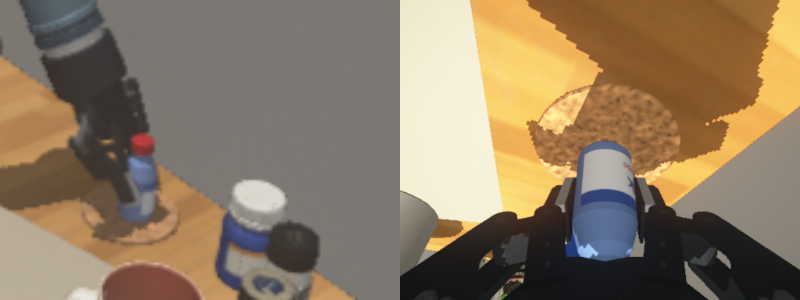

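```bash
python3 - <<'E'
from g import *
y=-1.1;by=np.array([np.cos(y),np.sin(y),0])
w=viewer.snapshot("wrist")
r=regions_of(w,"vial")[0]["bbox"];print(r)
e=onz(w,[(r[0]+r[2])/2,r[1]],.006);v=e+.0185*by
m=regions_of(w,"coaster")[0];c=cv2.convexHull(np.argwhere(m["pixels"])[:,::-1].astype(np.float32))[:,0]
G=np.array([onz(w,q,.006)[:2] for q in c]);G=G[G@by[:2]<np.median(G@by[:2])]
from scipy.optimize import least_squares
o=least_squares(lambda x:np.hypot(*(G-x).T)-.05,[.522,-.307],loss="soft_l1",f_scale=.002);print("coaster",o.x,np.abs(o.fun).max(),"vial",v,"diff",o.x-v[:2],"pred",get_tool_pos()+R.from_euler("z",y).apply([-.0084,0,-.0244]))
E
```

```text
[221.4, 178.9, 305.1, 333.0]
coaster [ 0.5211 -0.3029] 0.0010391581835324584 vial [ 0.5246 -0.3119  0.006 ] diff [-0.0036  0.0091] pred [ 0.5225 -0.3071  0.0065]
```

```bash
python3 - <<'E'
from g import *
s=get_tool_pos();A2=R.from_quat(get_eef_rot()).as_matrix()[:,2]
env.line_to(s+[0,0,.01],rate=.05); s2=s+[-.0036,.0085,0]
env.line_to(s2+[0,0,.01],rate=.05)
print(env.line_to(s2+[0,0,-.008],rate=.02,until_force=2.),get_tool_pos())
eoat.open_gripper();env.wait(.3)
print(env.line_to(get_tool_pos()-.13*A2,rate=.08,until_force=5)); env.line_to(get_tool_pos()+[0,0,.12]); env.wait(.5)
t=viewer.snapshot("top");p=viewer.snapshot("side");w=viewer.snapshot("wrist")
for n,i in(("s",p),("w",w)):
    print(n,[(onz(i,k["xy"],.006),k["confidence"]) for k in spot_point(i,"vial")[:1]],[(onz(i,k["xy"],0),k["confidence"]) for k in spot_point(i,"coaster")[:1]])
print(get_t())
cv2.imwrite("pics/fin.png",np.hstack([cv2.resize(p["img"][60:360,80:480],(400,300)),cv2.resize(w["img"],(400,300))])[:,:,::-1])
E
```

```text
True [ 0.5228 -0.3063  0.0309]
False
s [(array([ 0.5175, -0.302 ,  0.006 ]), 0.86)] [(array([ 0.5218, -0.2914,  0.    ]), 0.85)]
w [(array([ 0.5204, -0.303 ,  0.006 ]), 0.92)] [(array([ 0.5181, -0.3054,  0.    ]), 0.71)]
43.0333
```

View pics/fin.png

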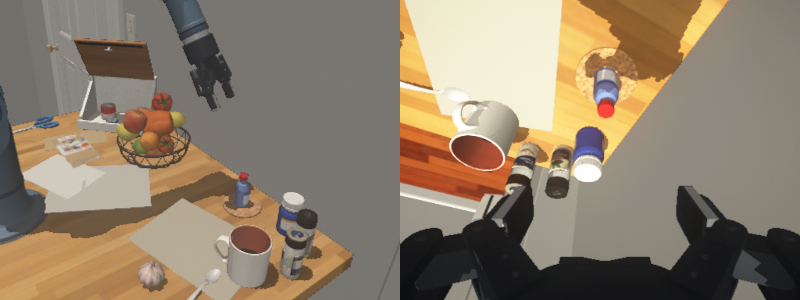

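The vial stands upright on the coaster, side crop (243,190) and wrist (605,90). The lid is open, and the pot and jar are where they were.

```bash
python3 -c "
from rig import order
print(order.finish_job())"
```

```text
the job is handed in; nothing more can be done
None
```

The job is handed in: the latch clicked, the lid rose slowly under the fingers to fully open, and the vial now stands upright on the coaster, about 3 mm off centre by the wrist camera, with the lid open and the pot and tablet jar apparently untouched; no verdict came back.

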